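# Walk the press block up to a board blank and lock it

## Task

Close up the dry-fitted cutting-board blank in the gluing jig: walk the heavy steel press block away from the robot by nudging its two rear corners in turn, until it has pushed both wooden strips tight against the far fence and sits square against them with no gaps left. Never push on the block with more than 25 N, which is too little to shove it along from the middle. Then swing the steel keeper bar fully across behind the block and let go, leaving everything else on the bench and jig where it is.

Things in the scene. Friction and masses are not known exactly. Their poses are not given: they have to be found in the camera images.
- jig: White-topped wooden jig fixed to the bench. Origin on the bench surface; x points away from the robot along its rails, y left, z up. Base board x -160 to 200, y +-155 mm, top at z = 12 mm. Two side rails: inner faces at y = +-111, outer +-145, x -70 to 170, tops at z = 30 mm. Cross fence at the far end: near face at x = 170, top at z = 42 mm.
- jig_home (a point): Point on the jig base's top, jig x = 0, y = 0, z = 12 mm, axes as the jig's: the middle of the line where the block's rear face ends up when both strips are tight against the fence and the block tight against them (its front face is then at jig x = 90 mm).
- press_block: Smooth waxed dark steel slab, 90 mm (x) x 200 mm (y) x 39 mm tall, about 4.6 kg, on four rubber pads (3 mm, at x +-25, y +-55). Origin: centre of its underside; x forward, rear face at x = -45 mm. Sliding straight takes 25 to 30 N; a level push 10 to 15 mm in from one end of the rear face takes 12 to 15 N and swings that end forward about the other (up to 21 N if the finger also drags down).
- block_front_left (a point): Left end of the block's front face: 45 mm ahead of the block's centre, 98 mm to the left (y), 10 mm above its underside.
- block_front_right (a point): Right end of the block's front face: 45 mm ahead of the block's centre, 98 mm to the right, 10 mm above its underside.
- strip_near: Dark wooden strip 40 mm (x) x 196 mm (y) x 20 mm tall, 0.1 kg, lying loose across the jig just ahead of the block. Origin: centre of its underside.
- strip_far: Pale wooden strip 40 mm (x) x 196 mm (y) x 20 mm tall, 0.1 kg, lying loose between the other strip and the fence. Origin: centre of its underside.
- keeper (a joint): Angle (rad) of the flat steel keeper bar, 110 x 16 mm, 33 to 43 mm above the bench, on an upright pivot at jig x = -12, y = 128 mm (left rail). 0 = open: the bar points along the jig's -x, turned 0.23 rad outwards (to +y). Grows as its end sweeps inwards, anticlockwise from above; stop at 1.80 = straight across (-y), 4 mm behind a block that is home. Stays where left; 1.5 N at the peg moves it.
- keeper_peg (a point): Middle of the upright round steel peg (14 mm diameter, from 43 to 88 mm above the bench) near the free end of the keeper bar, 95 mm from its pivot; this point is 76 mm above the bench. It can be pinched or pushed.
- wax_tin: Round aluminium tin, 48 mm diameter, 36 mm tall, standing on the jig's base behind the block. Leave it. Origin: centre of its underside.
- offcut: Small wooden offcut 30 x 45 x 25 mm on the jig's base near its rear right corner. Leave it. Origin: centre of its underside.
- mallet: Wooden mallet lying on the bench to the right, 255 mm long, head 65 x 120 x 60 mm. Leave it.
- glue_bottle: Yellow glue bottle, 60 mm diameter, 170 mm tall, standing on the bench to the right. Leave it.
- screwdriver: Screwdriver lying on the bench to the left. Leave it.
- paddle_board: Dark wooden serving board with a handle, 390 x 150 x 18 mm, lying on the bench to the left. Leave it.
- tape_roll: Roll of paper tape, 90 mm diameter, 25 mm high, on the bench to the right. Leave it.
Things that resemble listed ones, but are neither listed nor needed, are in the scene too. Leave any turquoise look-alike of the press_block alone.

How it is judged:
On the way, in this order (a step that is already met when the one before it is completed fails the run):
1. the block has closed both strips against the fence and sits square (each end of its front face within 2.8 mm of its home line), with the keeper still open (x of block_front_left in the frame of jig between 0.0872 and 0.0925 m and x of block_front_right in the frame of jig between 0.0872 and 0.0925 m and z of each of press_block, strip_near, strip_far in the frame of jig below 0.016 m and value of joint keeper below 1 rad), for 0.2 s.
2. the keeper is swung fully across behind the block (value of joint keeper above 1.7 rad), for 0.2 s.
At the end, for the whole second after the job is handed in: Both ends of the block's front face lie within 2.8 mm of the line (jig x = 90 mm) where the strips are tight against the fence and the block tight against them, block and strips lie flat on the jig's base and at rest, and the keeper stands fully across behind the block (beyond 1.70 of 1.80 rad) (x of block_front_left in the frame of jig between 0.0872 and 0.0925 m and x of block_front_right in the frame of jig between 0.0872 and 0.0925 m and z of each of press_block, strip_near, strip_far in the frame of jig below 0.016 m and linear speed of each of press_block, strip_near, strip_far below 0.01 m/s and value of joint keeper above 1.7 rad); the robot touches nothing.
It fails at once if the robot pushes on the press block with more than 25 N (contact force between any of the fingers, the arm and press_block above 25 N).
It fails at once if a bystander is shifted by more than 20 mm (distance of any of wax_tin, offcut, mallet, glue_bottle, screwdriver, paddle_board, tape_roll from where it was at the start of the episode above 0.02 m).
It also fails if it takes over 72 s, if anything falls off the work surface, if the arm or the gripper's body presses on something with over 40 N, if the wrist force passes 120 N, or if a joint passes its speed limit or range.

## Robot

A 7-joint arm with a two-finger parallel gripper is mounted at the origin on the work surface. World frame = base frame: x ahead of the robot, y to its left, z up, the work surface at z = 0. Lengths are in m, angles in rad, forces in N, time in s.
With the tool pointing down it reaches from about 0.425 to 0.925 m from the base axis. Payload 6.8 kg.
Tool frame: the origin (TCP) lies on the centre line of the jaws, within the pads' length; the fingertips stand 8 mm ahead of it and the grasp point (between the pads) lies 11 mm behind it (bot.tips_ahead is the distance from the TCP to the fingertips, in m); z points along the fingers, y is the line along which they close (so a half turn about z gives the same grasp; the last joint's range is limited). The gripper opens to 85 mm and grips with 20 to 120 N. Pads are 22 mm wide; open, the fingers measure 114 mm over their backs; the gripper's body (76 mm by 85 mm) begins 54 mm behind the grasp point. The pads swing forward as they close: fully open they stand 13 mm farther back than shut.
Start: joints at [-1.267, 0.477, 0.022, 1.555, -0.011, 1.109, -0.083], TCP at [0.27, 0.619, 0.239] pointing down, gripper open.
Joint ranges: [-2.96, 2.96], [-0.34, 2.1], [-1.41, 1.46], [0.24, 2.44], [-1.37, 4.51], [0.17, 1.92], [-2.96, 2.96]. Speed limits (rad/s): [2.39, 2.39, 3.14, 3.14, 3.14, 3.14, 3.14].

## Interface

Orientations are given as a unit quaternion [w, x, y, z].
In Python, from station import bot gives the robot as it stands.
- The arm moves only by the tool send_rows, never from a script. Its argument "deltas" is text: rows parted by semicolons, each of 4 numbers parted by spaces: the shift along the tool's x, y, z in m, then the turn about the tool's z in degrees. In form: x y z spin; .... A call has 1 to 5 rows; each row is the pose to reach, as a shift and turn from the pose commanded when the call began, along the tool's axes at that moment; what a row does not reach only later rows make up. A row lasts 1/10 s, in which the tool goes at most 50 mm and 8.59 degrees, less where a joint would pass 70% of its speed; a pose out of reach is approached as far as the arm can. A call with a gripper value outside its range is refused whole. "claw" is the opening, from 0 (shut) to 1 (fully open), set as the call begins (left out, the last holds). The fingers move at their own pace and stop on an object; "force" is the grip in N (left out, the last holds). Time passes only in rows, so rows that repeat a pose let the fingers close. It gives the time, the measured TCP pose, the force, the opening and the grip force at its end, in the units of the state.
- bot.get_obs(): the state, without advancing time (a new reading comes with each control period).
- bot.read_camera(name): name is "scene" or "top" or "wrist"; returns a dict with "img" (480x640x3 uint8, red, green, blue), "depth" (480x640 float32, m along the optical axis (not along the pixel's ray), 0 where there is no reading), "fx", "fy", "cx", "cy" (pixels), "camera_from_world" (4x4, takes a point from world to camera coordinates). Camera axes: x right, y up, looking along -z (the intrinsics and any distortion apply to the point x, -y, -z); pixel columns grow to the right and rows downward; lengths in m; the calibration is good to about 2 mm. A picture is of the moment at which its call begins.
- bot.hand_in(): hands the job in; it is judged then, once.
Trained networks look in a picture, given as the dict that the camera call returned (one of the last four; its "shot" number tells which), for a name from the list of things; names that differ only in an ending like _2 or _b are one class to them, and where a whole thing is asked for, a point or a joint stands for the part that bears it (a point fixed in the world has none). Each returns a list of dicts, best first, with "confidence" (0 to 1); they miss things now and then, are a little off and sometimes report something else, mostly with a low value. They report only what shows in the picture. A call takes as long as a camera call. They do not tell look-alikes from the thing itself.
- bot.masks_of(picture, query): "mask" (480x640 bool, what is visible of it).
- bot.landmark_of(picture, query): "xyz" ([x, y, z] in m, in world coordinates, good to about 4 mm: a listed point, or the origin of a listed thing).
The state is a dict: "t": time; "q": joint angles; "joint_vel": joint speeds; "joint_torque": joint torques, N m; "eef_pos": TCP position; "tool_rot": TCP orientation; "contact_force": force on the tool from outside, world axes, zero at the start; "torque": the same for the moment, N m; "gripper_width": opening from 0.0 (shut) to 1.0 (fully open); "grasp_force": force on a finger pad.
Only numpy, scipy, OpenCV 4.12 (cv2) and the standard library are available. Lean on these libraries where they do the work, as an engineer would, in place of code of your own. Each camera call takes 0.05 s, during which the arm holds its last target. There are 200 camera calls.

## Working session

There is one attempt and no reset: what is moved stays moved. The work goes in short steps, Python scripts to look and compute and a tool call to move; the robot and the scene stay as the last step left them, time stands still between calls to the robot, and variables do not carry over. Pictures are saved under pics/ and viewed, at most 10 in all, crops included, and the job is handed in when it is done.

Besides the shell and the picture viewer there is one more tool, called after "Call:" as name(argument=value, ...) on one line, values as JSON. send_rows: Moves the arm, as the interface text tells. Its arguments: {"type":"object","properties":{"deltas":{"type":"string"},"claw":{"type":"number"},"force":{"type":"number"}},"required":["deltas"]}

```bash
ls; mkdir -p pics; cat > h.py <<'E'
import numpy as np, cv2
from station import bot
def world(p,u,v,z=None):
    M=np.linalg.inv(p['camera_from_world'])
    u=np.asarray(u,float);v=np.asarray(v,float)
    r=np.stack([(u-p['cx'])/p['fx'],-(v-p['cy'])/p['fy'],-np.ones_like(u)],-1)
    if z is None:
        d=p['depth'][v.astype(int),u.astype(int)]
        return (r*d[...,None])@M[:3,:3].T+M[:3,3]
    w=r@M[:3,:3].T; return M[:3,3]+w*((z-M[2,3])/w[...,2])[...,None]
def pix(p,X):
    c=p['camera_from_world']@np.r_[X,1]
    return p['cx']-p['fx']*c[0]/c[2], p['cy']+p['fy']*c[1]/c[2]
def save(p,n): cv2.imwrite('pics/'+n+'.png',p['img'][...,::-1])
E
python3 - <<'E'
from h import *
o=bot.get_obs(); print(o['t'],o['eef_pos'],o['tool_rot'],o['contact_force'],bot.tips_ahead)
for c in['top','scene']:
    p=bot.read_camera(c); save(p,c+'0'); print(c,p['fx'],{k:v for k,v in p.items() if k not in('img','depth','camera_from_world')},np.linalg.inv(p['camera_from_world']).round(3).tolist())
    for q in ['jig','jig_home','press_block','block_front_left','block_front_right','strip_near','strip_far','keeper','keeper_peg','wax_tin','offcut']:
        try: print(q,[(np.round(d['xyz'],4).tolist(),round(d['confidence'],2),np.round(pix(p,d['xyz'])).tolist()) for d in bot.landmark_of(p,q)])
        except Exception as e: print(q,e)
E
```

```text
pics
0.0 [0.2699787  0.61803534 0.23829838] [-1.10042153e-04  2.04449963e-01  9.78876586e-01 -9.11040840e-04] [-0.67726805 -0.04132653 -0.43435394] 0.008
top 451.56023138749157 {'fx': 451.56023138749157, 'fy': 451.56023138749157, 'cx': 316.4682846309146, 'cy': 233.3268314407377, 'shot': 1} [[-0.01, 0.982, -0.187, 0.239], [-1.0, -0.01, -0.001, -0.017], [-0.003, 0.187, 0.982, 1.251], [0.0, 0.0, 0.0, 1.0]]
jig [([0.5764, -0.0408, -0.0015], 0.9, [325.0, 199.0])]
jig_home [([0.5756, -0.0365, 0.0087], 0.8, [323.0, 199.0])]
press_block [([0.1861, 0.3429, 0.0003], 0.97, [185.0, 341.0]), ([0.5907, -0.0455, 0.011], 0.81, [327.0, 193.0])]
block_front_left [([0.6418, 0.0444, 0.0225], 0.98, [295.0, 175.0]), ([0.153, 0.2437, 0.0133], 0.64, [220.0, 353.0]), ([0.6167, -0.1435, 0.0222], 0.61, [361.0, 183.0])]
block_front_right [([0.6171, -0.1475, 0.0244], 0.73, [363.0, 183.0]), ([0.1279, 0.4343, 0.0108], 0.59, [148.0, 364.0]), ([0.5908, -0.0446, 0.0118], 0.55, [326.0, 193.0])]
strip_near [([0.6782, -0.0573, 0.0172], 0.69, [330.0, 163.0])]
strip_far [([0.718, -0.0657, 0.0145], 0.8, [333.0, 150.0])]
ke
[... 939 characters left out ...]
9, 0.0112], 0.77, [341.0, 151.0])]
block_front_right [([0.6145, -0.1525, 0.0182], 0.78, [293.0, 315.0]), ([0.1257, 0.4385, 0.0077], 0.65, [392.0, 130.0])]
strip_near [([0.676, -0.0607, 0.0152], 0.59, [347.0, 319.0]), ([0.4278, -0.1189, 0.0121], 0.26, [270.0, 253.0])]
strip_far [([0.7228, -0.0611, 0.0127], 0.82, [360.0, 337.0])]
keeper it knows: block_front_left, block_front_right, glue_bottle, jig, jig_home, keeper_peg, mallet, offcut, paddle_board, press_block, screwdriver, strip_far, strip_near, tape_roll, wax_tin
keeper_peg [([0.4955, 0.1097, 0.0757], 0.8, [371.0, 217.0])]
wax_tin [([0.4487, -0.0534, 0.0152], 0.6, [299.0, 248.0])]
offcut [([0.4283, -0.1147, 0.0108], 0.67, [272.0, 253.0])]
```

```bash
python3 - <<'E'
import cv2
a=cv2.imread('pics/top0.png')[110:300,220:430]; cv2.imwrite('pics/topc.png',cv2.resize(a,None,fx=3,fy=3,interpolation=2))
E
```

```text
(no output)
```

View pics/top0.png

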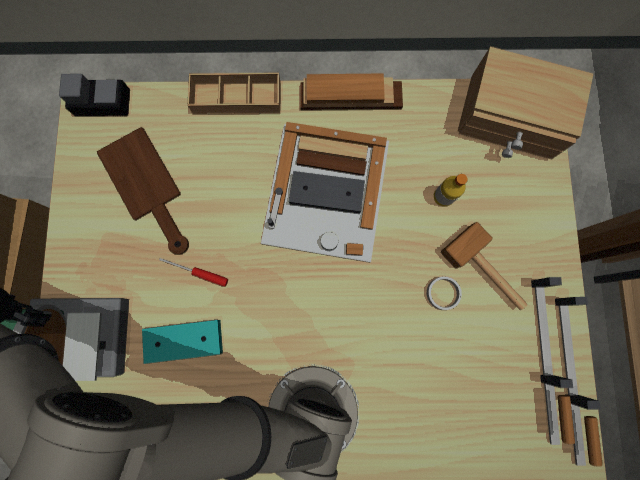

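View pics/topc.png

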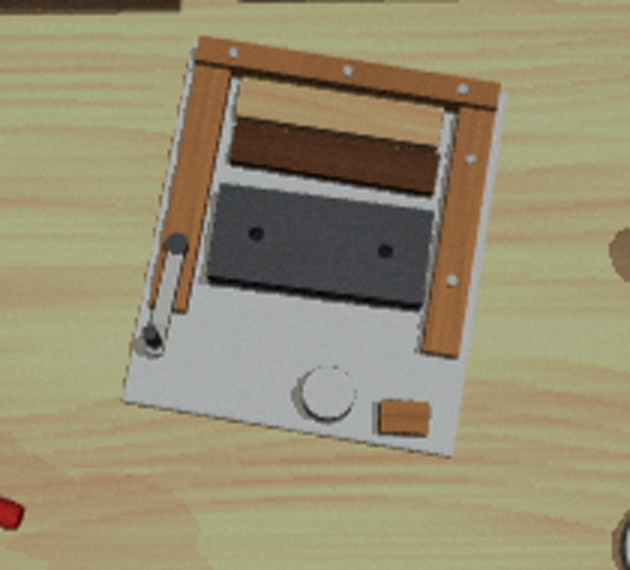

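View pics/scene0.png

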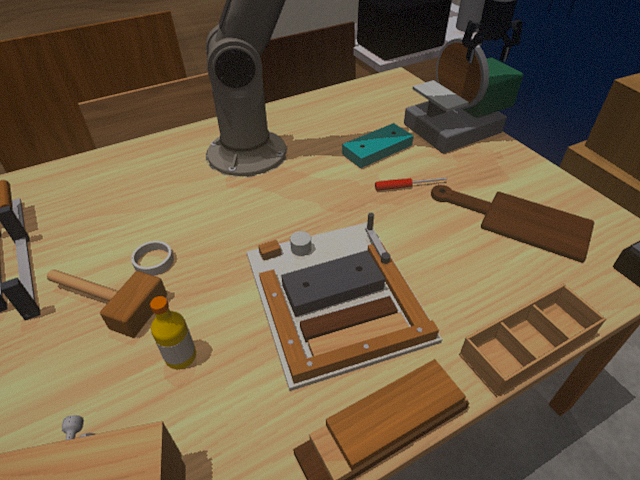

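```bash
cat >> h.py <<'E'
def rect(pts):
    (c,s,a)=cv2.minAreaRect((pts[:,:2]*1000).astype(np.float32))
    if s[0]>s[1]: s=s[::-1]; a+=90
    a=(a+45)%90-45
    return np.round([*c,*s,a],1).tolist()
def pts_of(p,m):
    m=m&(p['depth']>0); v,u=np.nonzero(m); return world(p,u,v)
E
python3 - <<'E'
from h import *
p=bot.read_camera('top')
for q in['press_block','strip_near','strip_far','jig','wax_tin','offcut']:
    for d in bot.masks_of(p,q)[:3]:
        X=pts_of(p,d['mask']);
        if len(X)<20 or d['confidence']<.3: continue
        if q=='jig':
            h=np.histogram(X[:,2]*1000,np.arange(0,100,4)); print(h[0].tolist())
            for lo,hi in((.008,.016),(.026,.033),(.039,.046)):
                Y=X[(X[:,2]>lo)&(X[:,2]<hi)]; print(lo,rect(Y),len(Y))
            np.save('jig.npy',X)
        else:
            t=np.percentile(X[:,2],80); Y=X[abs(X[:,2]-t)<.004]
            print(q,round(d['confidence'],2),rect(Y),'z',t.round(4),len(Y))
# grid of heights
print(bot.get_obs()['t'])
E
```

```text
press_block 0.69 [185.8, 342.4, 89.7, 200.8, 6.2] z 0.0412 2202
strip_near 0.64 [675.9, -58.8, 41.3, 195.7, -10.4] z 0.0344 755
strip_far 0.9 [720.1, -63.6, 39.7, 193.6, -9.7] z 0.0346 685
[48, 182, 1910, 2739, 497, 76, 288, 1115, 593, 200, 609, 336, 90, 16, 2, 2, 2, 1, 2, 2, 2, 10, 11, 2]
0.008 [596.3, -43.2, 310.5, 357.9, -10.2] 4649
0.026 [588.7, -41.7, 290.3, 324.7, -10.3] 1613
0.039 [606.1, -45.2, 289.6, 335.1, -10.2] 909
wax_tin 0.69 [448.0, -49.4, 44.3, 44.9, 44.4] z 0.0503 201
offcut 0.73 [425.8, -118.7, 27.9, 41.1, -1.7] z 0.039 134
1.45
```

Call:
send_rows(deltas="-0.034 -0.036 0 0; -0.068 -0.072 0 0; -0.102 -0.108 0 0; -0.136 -0.144 0 0; -0.170 -0.180 0 0", claw=0)

```text
t: 1.95
eef_pos: [0.3544, 0.3837, 0.2395]
tool_rot: [0.0, 0.204, 0.979, 0.0]
contact_force: [0.9, 0.6, 0.8]
gripper_width: 0.147
grasp_force: 0.0
```

Call:
send_rows(deltas="-0.034 -0.036 0 0; -0.068 -0.072 0 0; -0.102 -0.108 0 0; -0.136 -0.144 0 0; -0.170 -0.180 0 0")

```text
t: 2.45
eef_pos: [0.4381, 0.1507, 0.2397]
tool_rot: [0.0, 0.204, 0.979, 0.0]
contact_force: [1.5, 0.1, -0.4]
gripper_width: 0.003
grasp_force: 0.0
```

Call:
send_rows(deltas="-0.034 -0.036 0 0; -0.068 -0.072 0 0; -0.102 -0.108 0 0; -0.131 -0.137 0 0; -0.131 -0.137 0 0")

```text
t: 2.95
eef_pos: [0.5042, -0.0317, 0.2399]
tool_rot: [0.001, 0.209, 0.978, -0.001]
contact_force: [-0.1, 0.1, -0.4]
gripper_width: 0.001
grasp_force: 0.0
```

```bash
cat > look.py <<'E'
from h import *
import sys
o=bot.get_obs(); print(o['t'],o['eef_pos'].round(4),o['tool_rot'].round(4),o['contact_force'].round(1))
for c in['wrist','scene']:
    p=bot.read_camera(c); save(p,c+sys.argv[1])
    if c=='wrist': print(np.linalg.inv(p['camera_from_world']).round(3).tolist())
    for q in['press_block','strip_near','strip_far','jig']:
        for d in bot.masks_of(p,q)[:2]:
            X=pts_of(p,d['mask'])
            if len(X)<20 or d['confidence']<.3: continue
            if q=='jig':
                for lo,hi in((.008,.016),(.039,.046)):
                    Y=X[(X[:,2]>lo)&(X[:,2]<hi)]; print(lo,rect(Y),len(Y))
            else:
                t=np.percentile(X[:,2],70); Y=X[abs(X[:,2]-t)<.004]
                print(c,q,round(d['confidence'],2),rect(Y),'z',t.round(4),len(Y))
    for q in['jig','jig_home','block_front_left','block_front_right','keeper_peg']:
        print(q,[(np.round(d['xyz'],4).tolist(),round(d['confidence'],2)) for d in bot.landmark_of(p,q)[:2]])
E
python3 look.py 1
```

```text
2.95 [ 0.5042 -0.0317  0.2399] [ 0.0013  0.2089  0.9779 -0.001 ] [-0.1  0.1 -0.4]
[[0.408, -0.864, -0.296, 0.427], [0.913, 0.386, 0.134, 0.003], [-0.001, -0.325, 0.946, 0.374], [0.0, 0.0, 0.0, 1.0]]
wrist press_block 0.96 [586.0, -43.0, 90.7, 200.2, -8.4] z 0.0513 17833
wrist strip_near 0.7 [684.6, -9.3, 41.7, 98.9, -10.2] z 0.0322 3102
wrist strip_far 0.95 [722.9, -50.5, 37.7, 172.5, -8.3] z 0.0322 812
0.008 [593.7, -41.4, 311.2, 353.0, -10.3] 42847
0.039 [621.6, 6.0, 223.7, 346.1, -17.2] 3093
jig [([0.5827, -0.379, -0.002], 0.38)]
jig_home []
block_front_left []
block_front_right [([0.6221, -0.1483, 0.0239], 0.58)]
keeper_peg [([0.4951, 0.1165, 0.074], 0.72)]
scene press_block 0.92 [589.5, -45.5, 93.6, 199.5, -9.1] z 0.0525 3139
scene press_block 0.84 [188.5, 343.7, 95.2, 205.1, 6.2] z 0.0405 1094
scene strip_near 0.6 [682.4, -59.6, 50.4, 196.6, -9.9] z 0.0338 1680
scene strip_near 0.5 [587.2, -379.4, 40.7, 48.4, 0.2] z 0.1187 191
scene strip_far 0.7 [724.0, -64.4, 40.8, 196.5, -9.5] z 0.034 1625
0.008 [599.8, -43.3, 311.0, 363.6, -10.3] 5070
0.039 [621.3, -48.6, 290.8, 310.8, -9.7] 2186
jig []
jig_home []
block_front_left [([0.1528, 0.2386, 0.0129], 0.86), ([0.6474, 0.0472, 0.0232], 0.69)]
block_front_right [([0.6154, -0.1481, 0.0195], 0.91)]
keeper_peg [([0.4921, 0.1076, 0.0742], 0.78)]
```

View pics/wrist1.png

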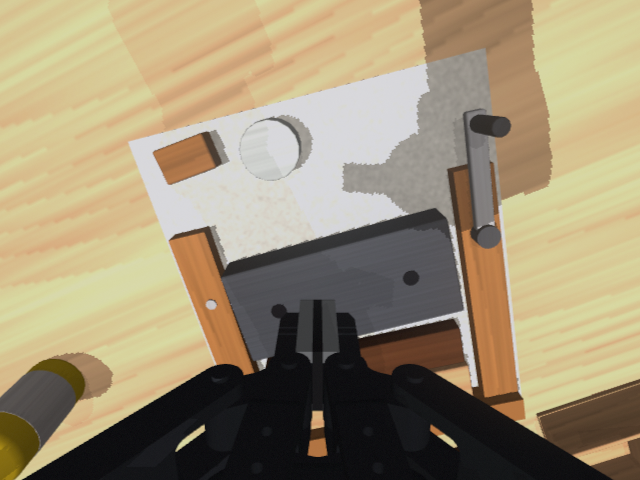

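Call:
send_rows(deltas="0.006 0.040 0.03 0; 0.012 0.079 0.06 0; 0.012 0.079 0.1 0; 0.012 0.079 0.14 0; 0.012 0.079 0.17 0")

```text
t: 4.45
eef_pos: [0.5226, 0.0522, 0.0671]
tool_rot: [-0.001, 0.204, 0.979, -0.0]
contact_force: [0.1, 0.1, 0.4]
gripper_width: -0.003
grasp_force: 0.0
```

Call:
send_rows(deltas="0 0 0.015 0; 0 0 0.028 0; 0 0 0.028 0")

```text
t: 4.75
eef_pos: [0.5226, 0.0517, 0.04]
tool_rot: [-0.001, 0.204, 0.979, -0.001]
contact_force: [-1.2, -0.8, 1.0]
gripper_width: -0.001
grasp_force: 0.0
```

```bash
cat > st.py <<'E'
from h import *
O=np.array([.577,-.039]); a=np.radians(-10.2); D=np.array([np.cos(a),np.sin(a)]); E_=np.array([-D[1],D[0]])
def J(x): x=np.asarray(x)[:2]-O; return np.round([x@D*1000,x@E_*1000],1)
def st():
    o=bot.get_obs(); f=o['contact_force']; print('t',round(o['t'],2),'tcp jig',J(o['eef_pos']),'z',o['eef_pos'][2].round(4),'F fwd/left/up',(f[:2]@D).round(1),(f[:2]@E_).round(1),f[2].round(1))
def blk(c='wrist'):
    p=bot.read_camera(c)
    for q in['press_block','strip_near','strip_far']:
      for d in bot.masks_of(p,q)[:2]:
        X=pts_of(p,d['mask'])
        if len(X)<50 or d['confidence']<.3: continue
        t=np.percentile(X[:,2],70); Y=X[abs(X[:,2]-t)<.004]; r=rect(Y)
        c0=J(np.array(r[:2])/1000)
        if abs(c0[1])<60: print(c,q,round(d['confidence'],2),'c',c0,'size',r[2:4],'yaw',round(r[4]+10.2,1),'z',t.round(4))
    return p
E
python3 -c "
from st import *
st()
save(blk('wrist'),'w2'); blk('top'); blk('scene')"
```

```text
t 4.75 tcp jig [-69.5  79.6] z 0.04 F fwd/left/up -1.1 -1.0 1.0
wrist press_block 0.75 c [-34.3 -26.2] size [2.5, 98.9] yaw 1.6 z 0.0379
top press_block 0.98 c [ 10.3 -25.3] size [91.1, 156.5] yaw 2.0 z 0.0526
top strip_near 0.88 c [101.2  -2.3] size [41.5, 195.1] yaw -0.1 z 0.0336
top strip_far 0.84 c [144.6   0.5] size [44.6, 191.7] yaw 0.5 z 0.0337
scene press_block 0.89 c [13.3 -3.5] size [93.5, 200.5] yaw 1.9 z 0.0525
scene strip_near 0.89 c [107.8  -2.3] size [49.0, 195.5] yaw 0.6 z 0.0337
scene strip_far 0.6 c [148.7   1.2] size [40.6, 196.7] yaw 0.0 z 0.034
```

View pics/w2.png

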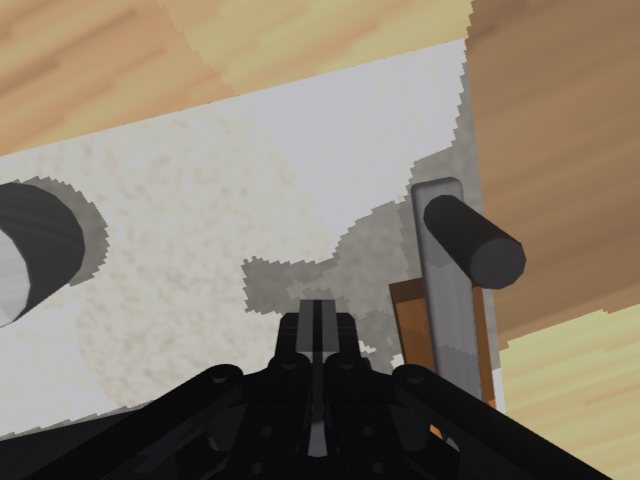

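Call:
send_rows(deltas="-0.004 -0.002 0 0; -0.008 -0.003 0 0; -0.013 -0.003 0 0; -0.013 -0.003 0 0")

```text
t: 5.75
eef_pos: [0.5352, 0.0433, 0.0414]
tool_rot: [0.0, 0.205, 0.979, -0.0]
contact_force: [1.3, -0.8, 1.0]
gripper_width: 0.002
grasp_force: 0.0
```

Call:
send_rows(deltas="-0.001 0.0002 0 0; -0.002 0.0005 0 0; -0.003 0.0007 0 0; -0.004 0.0009 0 0; -0.005 0.0012 0 0")

```text
t: 6.25
eef_pos: [0.5393, 0.043, 0.0413]
tool_rot: [-0.0, 0.204, 0.979, 0.0]
contact_force: [0.3, 0.3, -0.3]
gripper_width: 0.0
grasp_force: 0.0
```

```bash
python3 -c "
from st import *
st()"
```

```text
t 6.25 tcp jig [-51.6  74. ] z 0.0413 F fwd/left/up 0.3 0.3 -0.3
```

Call:
send_rows(deltas="-0.001 0.0002 0 0; -0.002 0.0005 0 0; -0.003 0.0007 0 0; -0.004 0.0009 0 0; -0.005 0.0012 0 0")

```text
t: 6.75
eef_pos: [0.5425, 0.0423, 0.0408]
tool_rot: [-0.002, 0.204, 0.979, -0.0]
contact_force: [-6.9, 0.8, 3.1]
gripper_width: 0.002
grasp_force: 3.3
```

Call:
send_rows(deltas="-0.001 0.0002 0 0; -0.002 0.0005 0 0; -0.003 0.0007 0 0")

```text
t: 7.05
eef_pos: [0.5426, 0.0422, 0.04]
tool_rot: [-0.005, 0.204, 0.979, -0.001]
contact_force: [-11.7, 2.8, 3.2]
gripper_width: 0.001
grasp_force: 6.2
```

```bash
python3 -c "
from st import *
st()"
```

```text
t 7.05 tcp jig [-48.3  73.8] z 0.04 F fwd/left/up -12.0 0.7 3.2
```

Call:
send_rows(deltas="-0.001 0.0002 0 0; -0.002 0.0005 0 0; -0.003 0.0007 0 0; -0.004 0.0009 0 0")

```text
t: 7.45
eef_pos: [0.5428, 0.042, 0.039]
tool_rot: [-0.009, 0.204, 0.979, -0.001]
contact_force: [-19.4, 4.7, 6.0]
gripper_width: 0.0
grasp_force: 10.1
```

```bash
python3 -c "
from st import *
st();print(np.linalg.norm(bot.get_obs()['contact_force']))"
```

```text
t 7.45 tcp jig [-48.   73.7] z 0.039 F fwd/left/up -19.9 1.2 6.0
20.865179834900818
```

Call:
send_rows(deltas="0 0 -0.001 0; 0 0 -0.002 0; 0 0 -0.003 0")

```text
t: 7.75
eef_pos: [0.5437, 0.0411, 0.0415]
tool_rot: [-0.007, 0.204, 0.979, -0.002]
contact_force: [-13.1, 1.5, -3.5]
gripper_width: -0.002
grasp_force: 6.5
```

```bash
python3 -c "
from st import *
st();print(np.linalg.norm(bot.get_obs()['contact_force']))"
```

```text
t 7.75 tcp jig [-46.9  72.9] z 0.0415 F fwd/left/up -13.2 -0.8 -3.5
13.675478666675765
```

Call:
send_rows(deltas="-0.001 0.0002 -0.0002 0; -0.002 0.0005 -0.0004 0; -0.003 0.0007 -0.0006 0; -0.004 0.0009 -0.0008 0; -0.005 0.0012 -0.001 0")

```text
t: 8.25
eef_pos: [0.5487, 0.0409, 0.0424]
tool_rot: [-0.008, 0.204, 0.979, -0.001]
contact_force: [-14.3, 2.6, -3.2]
gripper_width: -0.004
grasp_force: 7.0
```

```bash
python3 -c "
from st import *
st();print(np.linalg.norm(bot.get_obs()['contact_force']));blk('scene');blk('top')"
```

```text
t 8.25 tcp jig [-42.   73.6] z 0.0424 F fwd/left/up -14.5 0.0 -3.2
14.886703210821615
scene press_block 0.65 c [15.5 -3.7] size [93.8, 200.3] yaw -0.4 z 0.0525
scene strip_far 0.63 c [148.6   0.5] size [39.5, 195.3] yaw 0.2 z 0.0339
top press_block 0.77 c [ 12.4 -29.4] size [90.8, 147.9] yaw -0.1 z 0.0527
top strip_near 0.73 c [101.1 -23.8] size [42.0, 151.2] yaw 0.6 z 0.0334
top strip_far 0.56 c [144.5  -0. ] size [45.6, 193.3] yaw -0.5 z 0.0337
```

Call:
send_rows(deltas="-0.0015 0.0003 -0.0001 0; -0.003 0.0007 -0.0002 0; -0.0045 0.001 -0.0003 0; -0.006 0.0014 -0.0004 0; -0.0075 0.0017 -0.0005 0")

```text
t: 9.15
eef_pos: [0.5562, 0.0406, 0.0429]
tool_rot: [-0.008, 0.203, 0.979, -0.001]
contact_force: [-13.9, 6.9, -3.3]
gripper_width: 0.001
grasp_force: 7.4
```

Call:
send_rows(deltas="-0.0015 0.0003 -0.0001 0; -0.003 0.0007 -0.0002 0; -0.0045 0.001 -0.0003 0; -0.006 0.0014 -0.0004 0; -0.0075 0.0017 -0.0005 0")

```text
t: 9.65
eef_pos: [0.564, 0.0397, 0.0434]
tool_rot: [-0.008, 0.203, 0.979, -0.001]
contact_force: [-13.4, 6.4, -2.5]
gripper_width: -0.001
grasp_force: 7.7
```

```bash
python3 -c "
from st import *
st();print(np.linalg.norm(bot.get_obs()['contact_force']));blk('scene');blk('top')"
```

```text
t 9.65 tcp jig [-26.8  75.1] z 0.0434 F fwd/left/up -14.4 4.0 -2.5
15.110900398641384
scene press_block 0.78 c [21.6 -5.2] size [94.1, 199.8] yaw -7.5 z 0.0525
scene strip_near 0.97 c [106.5  -2. ] size [49.3, 196.5] yaw 0.5 z 0.0337
scene strip_far 0.92 c [148.    0.5] size [39.9, 194.9] yaw 0.2 z 0.0338
scene strip_far 0.3 c [19.8 -4.9] size [97.5, 199.9] yaw -7.4 z 0.0525
top press_block 0.89 c [ 16.  -27.7] size [90.9, 154.9] yaw -7.1 z 0.0527
top strip_near 0.92 c [100.9 -25.1] size [41.6, 148.1] yaw 0.4 z 0.0337
top strip_far 0.85 c [144.1 -20. ] size [51.8, 153.6] yaw 1.4 z 0.0336
```

Call:
send_rows(deltas="0.010 -0.0024 0 0; 0.024 -0.0057 0.001 0; 0.042 -0.010 0.003 0; 0.032 -0.050 0.003 0; 0.022 -0.092 0.003 0")

```text
t: 10.55
eef_pos: [0.5154, -0.0379, 0.0437]
tool_rot: [0.001, 0.202, 0.979, 0.0]
contact_force: [1.8, -0.6, -0.3]
gripper_width: -0.004
grasp_force: 0.0
```

Call:
send_rows(deltas="-0.010 -0.040 0 0; -0.020 -0.086 0 0; -0.020 -0.086 0 0; -0.020 -0.086 0 0")

```text
t: 10.95
eef_pos: [0.4987, -0.1273, 0.0437]
tool_rot: [0.001, 0.206, 0.978, -0.0]
contact_force: [-0.1, 1.3, -0.9]
gripper_width: 0.002
grasp_force: 0.0
```

```bash
python3 -c "
from st import *
st();blk('top');blk('scene')"
```

```text
t 10.95 tcp jig [ -61.4 -100.7] z 0.0437 F fwd/left/up -0.3 1.3 -0.9
top press_block 0.91 c [22.1 21. ] size [91.5, 147.6] yaw -7.8 z 0.0527
top strip_near 0.72 c [101.    0.8] size [41.7, 189.5] yaw -0.1 z 0.0338
top strip_far 0.58 c [143.4   1. ] size [47.1, 195.3] yaw 1.1 z 0.0336
scene press_block 0.75 c [21.6 -5.9] size [93.6, 198.6] yaw -8.0 z 0.0525
scene strip_near 0.82 c [104.1  -2.3] size [42.9, 195.1] yaw -0.3 z 0.0338
scene strip_far 0.8 c [148.6   0.8] size [38.8, 195.8] yaw 0.1 z 0.0339
```

Call:
send_rows(deltas="-0.004 0.002 0 0; -0.008 0.0045 0 0; -0.009 0.0047 0 0; -0.010 0.005 0 0; -0.011 0.0052 0 0")

```text
t: 11.85
eef_pos: [0.5106, -0.1251, 0.0432]
tool_rot: [-0.0, 0.204, 0.979, -0.0]
contact_force: [0.9, 0.1, -0.5]
gripper_width: -0.003
grasp_force: 0.0
```

Call:
send_rows(deltas="-0.001 0.0002 -0.0003 0; -0.002 0.0005 -0.0006 0; -0.003 0.0007 -0.0009 0; -0.004 0.0009 -0.0012 0; -0.005 0.0012 -0.0015 0")

```text
t: 12.35
eef_pos: [0.5114, -0.1253, 0.0435]
tool_rot: [-0.004, 0.205, 0.979, 0.0]
contact_force: [-9.7, 1.2, -0.5]
gripper_width: 0.002
grasp_force: 5.0
```

```bash
python3 -c "
from st import *
st()"
```

```text
t 12.35 tcp jig [-49.2 -96.5] z 0.0435 F fwd/left/up -9.8 -0.5 -0.5
```

Call:
send_rows(deltas="-0.001 0.0002 -0.0006 0; -0.002 0.0005 -0.0012 0; -0.003 0.0007 -0.0016 0; -0.004 0.0009 -0.0018 0")

```text
t: 12.75
eef_pos: [0.5125, -0.1256, 0.0442]
tool_rot: [-0.007, 0.205, 0.979, -0.0]
contact_force: [-12.9, 2.0, -2.7]
gripper_width: 0.001
grasp_force: 6.3
```

```bash
python3 -c "
from st import *
st()"
```

```text
t 12.75 tcp jig [-48.1 -96.6] z 0.0442 F fwd/left/up -13.0 -0.3 -2.7
```

Call:
send_rows(deltas="-0.0015 0.0003 -0.0001 0; -0.003 0.0007 -0.0002 0; -0.0045 0.001 -0.0003 0; -0.006 0.0014 -0.0004 0; -0.0075 0.0017 -0.0005 0")

```text
t: 13.25
eef_pos: [0.5196, -0.1277, 0.0445]
tool_rot: [-0.007, 0.205, 0.979, -0.0]
contact_force: [-13.9, 0.7, -2.3]
gripper_width: -0.006
grasp_force: 6.7
```

Call:
send_rows(deltas="-0.0015 0.0003 -0.0001 0; -0.003 0.0007 -0.0002 0; -0.0045 0.001 -0.0003 0; -0.006 0.0014 -0.0004 0; -0.0075 0.0017 -0.0005 0")

```text
t: 13.75
eef_pos: [0.5271, -0.1294, 0.0449]
tool_rot: [-0.007, 0.205, 0.979, -0.001]
contact_force: [-13.0, -0.1, -3.1]
gripper_width: 0.0
grasp_force: 6.7
```

Call:
send_rows(deltas="-0.0015 0.0003 -0.0001 0; -0.003 0.0007 -0.0002 0; -0.0045 0.001 -0.0003 0; -0.006 0.0014 -0.0004 0; -0.0075 0.0017 -0.0005 0")

```text
t: 14.25
eef_pos: [0.5346, -0.1312, 0.0454]
tool_rot: [-0.007, 0.205, 0.979, -0.001]
contact_force: [-14.0, -0.3, -2.5]
gripper_width: 0.001
grasp_force: 6.7
```

```bash
python3 -c "
from st import *
st();blk('top');blk('scene')"
```

```text
t 14.25 tcp jig [-25.4 -98.3] z 0.0454 F fwd/left/up -13.7 -2.8 -2.5
top strip_near 0.91 c [100.6  21.8] size [42.0, 146.8] yaw -0.5 z 0.034
top strip_far 0.71 c [142.9  16.8] size [45.8, 158.7] yaw 1.7 z 0.0338
scene press_block 0.77 c [29.9 -3.9] size [93.1, 201.2] yaw 1.8 z 0.0525
scene strip_near 0.59 c [106.9  -2.2] size [48.0, 195.7] yaw 0.3 z 0.0337
scene strip_far 0.69 c [148.8   0.3] size [39.4, 195.4] yaw 0.8 z 0.034
```

Call:
send_rows(deltas="-0.0015 0.0003 -0.0001 0; -0.003 0.0007 -0.0002 0; -0.0045 0.001 -0.0003 0; -0.006 0.0014 -0.0004 0; -0.0075 0.0017 -0.0005 0")

```text
t: 15.15
eef_pos: [0.542, -0.133, 0.0458]
tool_rot: [-0.008, 0.205, 0.979, -0.001]
contact_force: [-15.0, -0.8, -3.0]
gripper_width: -0.002
grasp_force: 6.9
```

Call:
send_rows(deltas="-0.001 0.0002 0 0; -0.002 0.0005 0 0; -0.003 0.0007 0 0; -0.004 0.0009 0 0; -0.005 0.0012 0 0")

```text
t: 15.65
eef_pos: [0.5467, -0.1344, 0.0458]
tool_rot: [-0.008, 0.206, 0.979, -0.001]
contact_force: [-15.7, -1.1, -1.3]
gripper_width: 0.003
grasp_force: 7.6
```

```bash
python3 -c "
from st import *
st();blk('top');blk('scene')"
```

```text
t 15.65 tcp jig [-12.9 -99.3] z 0.0458 F fwd/left/up -15.3 -3.9 -1.3
top press_block 0.89 c [27.7 22.8] size [90.2, 147.5] yaw 7.8 z 0.0528
top strip_near 0.88 c [102.2  22. ] size [40.9, 147.9] yaw 3.2 z 0.0338
top strip_far 0.74 c [143.9  19.6] size [48.1, 157.8] yaw 1.9 z 0.0338
scene press_block 0.93 c [34.1 -2.3] size [93.1, 201.7] yaw 6.9 z 0.0526
scene strip_near 0.88 c [108.   -2.1] size [46.9, 194.7] yaw 1.9 z 0.0338
scene strip_far 0.38 c [106.3  -2.3] size [42.5, 195.0] yaw 2.9 z 0.0338
```

Call:
send_rows(deltas="0.010 -0.0024 0 0; 0.024 -0.0057 0.001 0; 0.043 -0.010 0.004 0; 0.053 0.030 0.004 0; 0.063 0.072 0.004 0")

```text
t: 16.55
eef_pos: [0.5267, -0.0428, 0.0453]
tool_rot: [0.001, 0.207, 0.978, 0.0]
contact_force: [1.2, -0.2, 0.2]
gripper_width: -0.001
grasp_force: 0.0
```

Call:
send_rows(deltas="0.010 0.040 0 0; 0.018 0.079 0 0; 0.018 0.079 0 0; 0.018 0.079 0 0")

```text
t: 16.95
eef_pos: [0.5422, 0.039, 0.045]
tool_rot: [0.001, 0.203, 0.979, 0.001]
contact_force: [0.3, -1.3, -0.1]
gripper_width: -0.001
grasp_force: 0.0
```

```bash
python3 -c "
from st import *
st();blk('top');blk('scene')"
```

```text
t 16.95 tcp jig [-48.1  70.6] z 0.045 F fwd/left/up 0.5 -1.2 -0.1
top press_block 0.88 c [ 34.5 -28.4] size [91.0, 146.2] yaw 7.9 z 0.0528
top strip_near 0.78 c [105.4 -24.9] size [40.4, 148.4] yaw 3.1 z 0.0336
top strip_far 0.69 c [145.8   0.5] size [45.6, 195.5] yaw 2.3 z 0.0337
scene press_block 0.87 c [34.2 -3.2] size [92.2, 200.0] yaw 7.6 z 0.0526
scene strip_near 0.62 c [107.7  -1.7] size [46.8, 195.5] yaw 1.9 z 0.0338
scene strip_far 0.57 c [148.9   0.8] size [39.5, 195.9] yaw 0.6 z 0.034
scene strip_far 0.47 c [105.9  -2.1] size [45.2, 195.5] yaw 3.5 z 0.0338
```

Call:
send_rows(deltas="-0.004 -0.001 0 0; -0.0075 -0.0013 0 0; -0.0085 -0.0011 0 0; -0.0095 -0.0009 0 0; -0.0105 -0.0006 -0.0003 0")

```text
t: 17.85
eef_pos: [0.5506, 0.0327, 0.0448]
tool_rot: [-0.0, 0.204, 0.979, -0.0]
contact_force: [0.4, 0.5, -0.3]
gripper_width: -0.004
grasp_force: 0.0
```

Call:
send_rows(deltas="-0.001 0.0002 -0.0003 0; -0.002 0.0005 -0.0006 0; -0.003 0.0007 -0.0009 0; -0.004 0.0009 -0.0012 0; -0.005 0.0012 -0.0015 0")

```text
t: 18.35
eef_pos: [0.5546, 0.0319, 0.0461]
tool_rot: [-0.001, 0.204, 0.979, -0.0]
contact_force: [-3.2, -0.1, -0.3]
gripper_width: -0.002
grasp_force: 1.9
```

```bash
python3 -c "
from st import *
st()"
```

```text
t 18.35 tcp jig [-34.7  65.9] z 0.0461 F fwd/left/up -3.1 -0.7 -0.3
```

Call:
send_rows(deltas="-0.001 0.0002 -0.0004 0; -0.002 0.0005 -0.0008 0; -0.003 0.0007 -0.0012 0; -0.004 0.0009 -0.0016 0; -0.005 0.0012 -0.002 0")

```text
t: 18.85
eef_pos: [0.555, 0.0317, 0.0464]
tool_rot: [-0.006, 0.204, 0.979, -0.001]
contact_force: [-11.9, 3.4, -2.2]
gripper_width: -0.002
grasp_force: 6.1
```

```bash
python3 -c "
from st import *
st()"
```

```text
t 18.85 tcp jig [-34.2  65.7] z 0.0464 F fwd/left/up -12.3 1.2 -2.2
```

Call:
send_rows(deltas="-0.0015 0.0003 -0.0002 0; -0.003 0.0007 -0.0004 0; -0.0045 0.001 -0.0005 0; -0.006 0.0014 -0.0006 0; -0.0075 0.0017 -0.0006 0")

```text
t: 19.35
eef_pos: [0.5588, 0.0318, 0.0461]
tool_rot: [-0.01, 0.203, 0.979, -0.001]
contact_force: [-18.7, 7.2, 3.8]
gripper_width: 0.002
grasp_force: 10.0
```

Call:
send_rows(deltas="-0.0015 0.0003 0 0; -0.003 0.0007 0 0; -0.0045 0.001 0 0; -0.006 0.0014 0 0; -0.0075 0.0017 0 0")

```text
t: 19.85
eef_pos: [0.5665, 0.0309, 0.0461]
tool_rot: [-0.01, 0.203, 0.979, -0.001]
contact_force: [-19.2, 8.2, 3.3]
gripper_width: -0.002
grasp_force: 10.0
```

```bash
python3 -c "
from st import *
st();blk('top');blk('scene')"
```

```text
t 19.85 tcp jig [-22.7  66.9] z 0.0461 F fwd/left/up -20.4 4.7 3.3
top press_block 0.91 c [ 37.5 -33.1] size [91.1, 140.1] yaw 1.9 z 0.0526
top strip_near 0.67 c [107.1 -30.5] size [37.3, 136.2] yaw 2.9 z 0.0341
top strip_far 0.57 c [146.4 -25.9] size [44.4, 141.5] yaw 1.8 z 0.0339
scene press_block 0.56 c [39.8 -3.4] size [93.4, 200.2] yaw 2.7 z 0.0526
scene strip_near 0.97 c [106.   -1.6] size [44.2, 196.5] yaw 3.3 z 0.0338
scene strip_far 0.94 c [148.2   0.2] size [39.3, 194.4] yaw 0.2 z 0.0339
```

Call:
send_rows(deltas="0 0 -0.001 0; 0 0 -0.002 0; 0 0 -0.003 0; 0 0 -0.003 0")

```text
t: 20.65
eef_pos: [0.5679, 0.0286, 0.049]
tool_rot: [-0.008, 0.204, 0.979, -0.002]
contact_force: [-14.8, 3.4, -2.6]
gripper_width: 0.001
grasp_force: 7.2
```

Call:
send_rows(deltas="-0.001 0.0002 -0.0002 0; -0.002 0.0005 -0.0004 0; -0.003 0.0007 -0.0006 0; -0.004 0.0009 -0.0008 0; -0.005 0.0012 -0.001 0")

```text
t: 21.15
eef_pos: [0.5725, 0.0284, 0.0497]
tool_rot: [-0.008, 0.204, 0.979, -0.001]
contact_force: [-14.7, 5.0, -3.8]
gripper_width: -0.001
grasp_force: 7.7
```

```bash
python3 -c "
from st import *
st();blk('top');blk('scene')"
```

```text
t 21.15 tcp jig [-16.3  65.6] z 0.0497 F fwd/left/up -15.4 2.3 -3.8
top press_block 0.92 c [ 38.7 -33.2] size [90.6, 138.3] yaw -0.1 z 0.0528
top strip_near 0.81 c [107.8 -33. ] size [37.1, 132.1] yaw -0.8 z 0.0338
top strip_far 0.65 c [146.6 -27.6] size [44.9, 139.2] yaw 3.4 z 0.0337
top strip_far 0.3 c [ 38.5 -34.9] size [90.4, 137.3] yaw 0.1 z 0.0528
scene press_block 0.72 c [42.1 -3.9] size [94.6, 200.3] yaw 0.2 z 0.0526
scene strip_near 0.95 c [107.3  -1.9] size [47.5, 196.1] yaw 1.1 z 0.0338
scene strip_far 0.94 c [148.2   0.9] size [41.0, 196.1] yaw 0.4 z 0.0339
```

Call:
send_rows(deltas="-0.001 0.0002 -0.0001 0; -0.002 0.0005 -0.0002 0; -0.003 0.0007 -0.0003 0; -0.004 0.0009 -0.0004 0; -0.005 0.0012 -0.0005 0")

```text
t: 22.05
eef_pos: [0.5773, 0.0283, 0.0501]
tool_rot: [-0.009, 0.203, 0.979, -0.001]
contact_force: [-15.1, 5.5, -3.8]
gripper_width: 0.0
grasp_force: 8.0
```

```bash
python3 -c "
from st import *
st();blk('top');blk('scene')"
```

```text
t 22.05 tcp jig [-11.6  66.3] z 0.0501 F fwd/left/up -15.8 2.8 -3.8
top press_block 0.83 c [ 40.1 -32.5] size [91.0, 140.9] yaw -2.3 z 0.0527
top strip_near 0.39 c [ 40.  -34.4] size [91.0, 138.3] yaw -2.2 z 0.0527
top strip_far 0.87 c [146.6 -27. ] size [44.8, 140.8] yaw -1.7 z 0.0338
scene press_block 0.96 c [43.4 -4. ] size [93.9, 200.3] yaw -2.3 z 0.0526
scene strip_near 0.64 c [109.6  -2.3] size [45.4, 196.5] yaw 0.4 z 0.0338
scene strip_far 0.88 c [149.6   0.3] size [39.6, 196.0] yaw -0.6 z 0.034
```

Call:
send_rows(deltas="-0.001 0.0002 -0.0001 0; -0.002 0.0005 -0.0002 0; -0.003 0.0007 -0.0003 0")

```text
t: 22.75
eef_pos: [0.5784, 0.0282, 0.05]
tool_rot: [-0.011, 0.203, 0.979, -0.001]
contact_force: [-22.3, 7.4, 1.9]
gripper_width: 0.002
grasp_force: 11.5
```

```bash
python3 -c "
from st import *
st()"
```

```text
t 22.75 tcp jig [-10.5  66.4] z 0.05 F fwd/left/up -23.2 3.4 1.9
```

Call:
send_rows(deltas="0.007 -0.0017 0 0; 0.018 -0.0043 0.001 0; 0.032 -0.0076 0.006 0; 0.022 -0.050 0.006 0; 0.012 -0.090 0.006 0")

```text
t: 23.25
eef_pos: [0.5426, -0.0519, 0.0483]
tool_rot: [0.001, 0.203, 0.979, 0.0]
contact_force: [0.8, -1.9, 0.6]
gripper_width: -0.003
grasp_force: 0.0
```

Call:
send_rows(deltas="-0.010 -0.040 0 0; -0.019 -0.078 0 0; -0.019 -0.079 0 0; -0.019 -0.079 0 0")

```text
t: 23.65
eef_pos: [0.5281, -0.1336, 0.0483]
tool_rot: [0.001, 0.206, 0.979, -0.0]
contact_force: [0.1, 1.9, -1.2]
gripper_width: -0.0
grasp_force: 0.0
```

```bash
python3 -c "
from st import *
st();blk('top');blk('scene')"
```

```text
t 23.65 tcp jig [ -31.3 -101.8] z 0.0483 F fwd/left/up -0.2 1.8 -1.2
top press_block 0.6 c [42.5 21.3] size [90.7, 148.7] yaw -3.2 z 0.0527
top strip_near 0.93 c [111.4  17.1] size [36.7, 157.3] yaw -2.6 z 0.0342
top strip_far 0.94 c [148.6   2.1] size [40.9, 189.9] yaw -0.8 z 0.034
scene press_block 0.58 c [43.9 -3.7] size [94.2, 201.2] yaw -2.3 z 0.0526
scene strip_near 0.89 c [111.6  -2. ] size [46.0, 196.0] yaw -1.5 z 0.0339
scene strip_near 0.43 c [-127.1  -21.7] size [18.6, 27.5] yaw 20.8 z 0.05
scene strip_far 0.8 c [149.4  -0. ] size [36.5, 195.8] yaw -0.2 z 0.034
```

Call:
send_rows(deltas="-0.004 0.002 0.002 0; -0.0078 0.0035 0.003 0; -0.0087 0.0037 0.003 0; -0.0097 0.004 0.003 0; -0.0107 0.0042 0.003 0")

```text
t: 24.55
eef_pos: [0.5392, -0.1326, 0.0447]
tool_rot: [-0.0, 0.204, 0.979, -0.0]
contact_force: [-0.6, -0.8, -0.5]
gripper_width: 0.0
grasp_force: 0.0
```

Call:
send_rows(deltas="-0.001 0.0002 -0.0004 0; -0.002 0.0005 -0.0008 0; -0.003 0.0007 -0.0012 0; -0.004 0.0009 -0.0016 0; -0.005 0.0012 -0.002 0")

```text
t: 25.05
eef_pos: [0.5411, -0.1329, 0.0457]
tool_rot: [-0.003, 0.205, 0.979, -0.0]
contact_force: [-7.4, 1.3, -2.0]
gripper_width: -0.003
grasp_force: 3.9
```

```bash
python3 -c "
from st import *
st()"
```

```text
t 25.05 tcp jig [-18.7 -98.8] z 0.0457 F fwd/left/up -7.6 0.0 -2.0
```

Call:
send_rows(deltas="-0.001 0.0002 -0.0003 0; -0.002 0.0005 -0.0006 0; -0.003 0.0007 -0.0009 0; -0.004 0.0009 -0.0011 0; -0.005 0.0012 -0.0013 0")

```text
t: 25.55
eef_pos: [0.5422, -0.1334, 0.0457]
tool_rot: [-0.007, 0.205, 0.979, -0.0]
contact_force: [-14.2, 0.4, -1.3]
gripper_width: -0.001
grasp_force: 6.8
```

Call:
send_rows(deltas="-0.001 0.0002 -0.0001 0; -0.002 0.0005 -0.0002 0; -0.003 0.0007 -0.0003 0")

```text
t: 25.85
eef_pos: [0.5449, -0.1347, 0.0458]
tool_rot: [-0.007, 0.205, 0.979, -0.001]
contact_force: [-14.2, 0.0, -3.1]
gripper_width: 0.002
grasp_force: 6.7
```

```bash
python3 -c "
from st import *
st();blk('top');blk('scene')"
```

```text
t 25.85 tcp jig [-14.6 -99.8] z 0.0458 F fwd/left/up -14.0 -2.5 -3.1
top press_block 0.82 c [42.9 22.9] size [90.8, 146.1] yaw -0.7 z 0.0528
top strip_near 0.94 c [111.2  21. ] size [34.8, 145.4] yaw -1.1 z 0.0339
top strip_far 0.79 c [149.4  19.3] size [40.9, 156.6] yaw -1.5 z 0.0339
scene press_block 0.58 c [45.  -4.1] size [94.2, 199.4] yaw -1.0 z 0.0527
scene strip_near 0.73 c [111.6  -2.1] size [43.9, 196.1] yaw -1.5 z 0.0338
scene strip_far 0.78 c [ 1.491e+02 -1.000e-01] size [39.0, 195.6] yaw -0.6 z 0.0338
scene strip_far 0.63 c [110.8  -2.1] size [42.8, 195.9] yaw -0.6 z 0.0339
```

Call:
send_rows(deltas="-0.001 0.0002 -0.0001 0; -0.002 0.0005 -0.0002 0; -0.003 0.0007 -0.0003 0")

```text
t: 26.55
eef_pos: [0.5477, -0.1354, 0.0459]
tool_rot: [-0.008, 0.205, 0.979, -0.001]
contact_force: [-13.9, -0.5, -3.2]
gripper_width: -0.0
grasp_force: 6.9
```

```bash
python3 -c "
from st import *
st()"
```

```text
t 26.55 tcp jig [ -11.8 -100.1] z 0.0459 F fwd/left/up -13.6 -2.9 -3.2
```

Call:
send_rows(deltas="-0.001 0.0002 -0.0001 0; -0.002 0.0005 -0.0002 0; -0.003 0.0007 -0.0003 0")

```text
t: 26.85
eef_pos: [0.5497, -0.1358, 0.046]
tool_rot: [-0.009, 0.205, 0.979, -0.001]
contact_force: [-18.2, 0.7, 0.1]
gripper_width: 0.004
grasp_force: 9.0
```

```bash
python3 -c "
from st import *
st();blk('top');blk('scene')"
```

```text
t 26.85 tcp jig [  -9.7 -100.1] z 0.046 F fwd/left/up -18.0 -2.6 0.1
top press_block 0.58 c [44.3 22.6] size [90.7, 146.4] yaw 0.8 z 0.0526
top strip_near 0.57 c [112.6  21.3] size [36.2, 145.9] yaw 1.4 z 0.0341
top strip_far 0.72 c [150.3  19.4] size [43.3, 156.2] yaw -1.1 z 0.0338
scene press_block 0.95 c [48.1 -4.2] size [92.7, 200.0] yaw 0.1 z 0.0527
scene strip_near 0.58 c [113.2  -2.1] size [45.5, 195.4] yaw 0.8 z 0.0339
scene strip_far 0.62 c [150.2   0.8] size [37.3, 195.9] yaw -0.4 z 0.0339
```

Call:
send_rows(deltas="-0.0005 0.0001 -0.0003 0; -0.001 0.0002 -0.0006 0; -0.001 0.0002 -0.0006 0")

```text
t: 27.55
eef_pos: [0.5497, -0.1358, 0.0462]
tool_rot: [-0.01, 0.205, 0.979, -0.001]
contact_force: [-17.3, 1.3, -3.2]
gripper_width: 0.004
grasp_force: 8.7
```

```bash
python3 -c "
from st import *
st()"
```

```text
t 27.55 tcp jig [  -9.7 -100.1] z 0.0462 F fwd/left/up -17.2 -1.8 -3.2
```

Call:
send_rows(deltas="0.007 -0.0017 0 0; 0.016 -0.0038 0.001 0; 0.024 -0.0058 0.003 0; 0.034 0.036 0.003 0; 0.044 0.078 0.003 0")

```text
t: 28.05
eef_pos: [0.5509, -0.0477, 0.0472]
tool_rot: [0.001, 0.206, 0.978, -0.0]
contact_force: [1.5, 0.4, -0.1]
gripper_width: 0.001
grasp_force: 0.0
```

Call:
send_rows(deltas="0.010 0.042 0 0; 0.0195 0.082 0 0; 0.0195 0.082 0 0; 0.0195 0.082 0 0")

```text
t: 28.45
eef_pos: [0.5659, 0.0375, 0.0469]
tool_rot: [0.001, 0.203, 0.979, 0.0]
contact_force: [-1.2, -1.5, -0.1]
gripper_width: -0.004
grasp_force: 0.0
```

```bash
python3 -c "
from st import *
st();blk('top');blk('scene')"
```

```text
t 28.45 tcp jig [-24.5  73.3] z 0.0469 F fwd/left/up -0.9 -1.7 -0.1
top press_block 0.89 c [ 44.4 -29.7] size [91.6, 146.6] yaw 0.4 z 0.0527
top strip_near 0.76 c [113.4 -25.9] size [34.8, 146.1] yaw 0.5 z 0.034
top strip_far 0.74 c [150.1 -16.7] size [40.4, 160.3] yaw 0.4 z 0.034
scene press_block 0.71 c [46.8 -4.3] size [92.5, 199.5] yaw 0.7 z 0.0526
scene strip_near 0.79 c [112.4  -1.8] size [47.1, 196.8] yaw 2.2 z 0.0338
scene strip_far 0.69 c [1.496e+02 1.000e-01] size [38.0, 194.5] yaw 0.1 z 0.034
```

Call:
send_rows(deltas="-0.003 0.0003 0.001 0; -0.006 0.0006 0.002 0; -0.007 0.0008 0.002 0; -0.008 0.001 0.002 0; -0.009 0.0012 0.002 0")

```text
t: 29.35
eef_pos: [0.5741, 0.0334, 0.0445]
tool_rot: [-0.0, 0.204, 0.979, -0.0]
contact_force: [-1.2, 0.1, 0.1]
gripper_width: 0.003
grasp_force: 0.0
```

Call:
send_rows(deltas="-0.001 0.0002 -0.0004 0; -0.002 0.0005 -0.0008 0; -0.003 0.0007 -0.0012 0; -0.004 0.0009 -0.0016 0; -0.005 0.0012 -0.002 0")

```text
t: 29.85
eef_pos: [0.5767, 0.0329, 0.0457]
tool_rot: [-0.003, 0.204, 0.979, -0.0]
contact_force: [-6.2, 2.0, -2.0]
gripper_width: -0.0
grasp_force: 3.5
```

```bash
python3 -c "
from st import *
st()"
```

```text
t 29.85 tcp jig [-13.1  70.7] z 0.0457 F fwd/left/up -6.4 0.8 -2.0
```

Call:
send_rows(deltas="-0.001 0.0002 -0.0003 0; -0.002 0.0005 -0.0006 0; -0.003 0.0007 -0.0009 0; -0.004 0.0009 -0.0012 0; -0.005 0.0012 -0.0015 0")

```text
t: 30.35
eef_pos: [0.577, 0.0328, 0.0457]
tool_rot: [-0.007, 0.204, 0.979, -0.001]
contact_force: [-16.6, 3.7, 1.8]
gripper_width: 0.0
grasp_force: 8.2
```

```bash
python3 -c "
from st import *
st()"
```

```text
t 30.35 tcp jig [-12.7  70.7] z 0.0457 F fwd/left/up -17.0 0.7 1.8
```

Call:
send_rows(deltas="0 0 -0.0008 0; 0 0 -0.0016 0; -0.0005 0.0001 -0.0022 0; -0.0005 0.0001 -0.0022 0")

```text
t: 30.75
eef_pos: [0.5773, 0.032, 0.0475]
tool_rot: [-0.007, 0.204, 0.979, -0.001]
contact_force: [-12.9, 2.2, -3.5]
gripper_width: 0.001
grasp_force: 6.7
```

```bash
python3 -c "
from st import *
st()"
```

```text
t 30.75 tcp jig [-12.2  70. ] z 0.0475 F fwd/left/up -13.1 -0.1 -3.5
```

Call:
send_rows(deltas="-0.0007 0.0002 -0.0002 0; -0.0014 0.0003 -0.0003 0; -0.002 0.0005 -0.0005 0; -0.002 0.0005 -0.0005 0")

```text
t: 31.15
eef_pos: [0.579, 0.0321, 0.0477]
tool_rot: [-0.008, 0.204, 0.979, -0.001]
contact_force: [-14.0, 2.9, -3.2]
gripper_width: -0.003
grasp_force: 7.1
```

```bash
python3 -c "
from st import *
st()"
```

```text
t 31.15 tcp jig [-10.6  70.3] z 0.0477 F fwd/left/up -14.3 0.4 -3.2
```

Call:
send_rows(deltas="-0.0007 0.0002 -0.0002 0; -0.0014 0.0003 -0.0003 0; -0.0014 0.0003 -0.0003 0")

```text
t: 31.45
eef_pos: [0.5799, 0.032, 0.0479]
tool_rot: [-0.008, 0.204, 0.979, -0.001]
contact_force: [-15.6, 3.5, -4.2]
gripper_width: -0.002
grasp_force: 7.6
```

```bash
python3 -c "
from st import *
st();blk('top');blk('scene')"
```

```text
t 31.45 tcp jig [-9.8 70.4] z 0.0479 F fwd/left/up -16.0 0.7 -4.2
top press_block 0.85 c [ 44.8 -30.3] size [91.3, 143.9] yaw -1.3 z 0.0529
top strip_near 0.64 c [114.2 -28.8] size [36.2, 141.9] yaw 0.6 z 0.0341
top strip_far 0.92 c [150.1 -25.2] size [40.3, 143.0] yaw -0.7 z 0.0338
scene press_block 0.73 c [48.1 -3.8] size [92.6, 200.0] yaw -0.3 z 0.0527
scene strip_near 0.57 c [113.1  -2. ] size [43.5, 196.1] yaw -0.5 z 0.0338
scene strip_far 0.93 c [149.9   0.2] size [37.1, 195.3] yaw -0.1 z 0.034
scene strip_far 0.3 c [-120.4  -32.5] size [41.0, 45.3] yaw -15.2 z 0.0489
```

Call:
send_rows(deltas="-0.0007 0.0002 -0.0002 0; -0.0014 0.0003 -0.0004 0; -0.0014 0.0003 -0.0004 0")

```text
t: 32.15
eef_pos: [0.58, 0.032, 0.0479]
tool_rot: [-0.01, 0.204, 0.979, -0.001]
contact_force: [-17.5, 4.6, -2.6]
gripper_width: 0.002
grasp_force: 9.0
```

```bash
python3 -c "
from st import *
st()"
```

```text
t 32.15 tcp jig [-9.7 70.4] z 0.0479 F fwd/left/up -18.1 1.4 -2.6
```

Call:
send_rows(deltas="0.007 -0.0017 0 0; 0.016 -0.0038 0.001 0; 0.024 -0.0058 0.004 0; 0.014 -0.048 0.004 0; 0.004 -0.090 0.004 0")

```text
t: 32.65
eef_pos: [0.5505, -0.0497, 0.0478]
tool_rot: [0.001, 0.202, 0.979, 0.0]
contact_force: [0.1, -1.1, 0.5]
gripper_width: -0.002
grasp_force: 0.0
```

Call:
send_rows(deltas="-0.010 -0.042 0 0; -0.0195 -0.082 0 0; -0.0195 -0.082 0 0; -0.0195 -0.082 0 0")

```text
t: 33.05
eef_pos: [0.5351, -0.1348, 0.0479]
tool_rot: [0.001, 0.206, 0.979, -0.0]
contact_force: [0.8, 0.3, 0.5]
gripper_width: -0.003
grasp_force: 0.0
```

```bash
python3 -c "
from st import *
st();blk('top');blk('scene')"
```

```text
t 33.05 tcp jig [ -24.3 -101.7] z 0.0479 F fwd/left/up 0.8 0.4 0.5
top press_block 0.9 c [45.  21.1] size [90.7, 145.4] yaw -1.2 z 0.0528
top strip_near 0.69 c [113.3  18.7] size [31.3, 151.0] yaw -0.2 z 0.0338
top strip_far 0.93 c [150.1  13.2] size [44.3, 170.6] yaw -1.0 z 0.034
scene press_block 0.84 c [48.  -3.7] size [93.4, 200.5] yaw -0.2 z 0.0526
scene strip_near 0.68 c [113.2  -1.9] size [42.5, 196.7] yaw 1.2 z 0.0338
scene strip_far 0.93 c [150.1   0.7] size [36.9, 196.2] yaw 0.2 z 0.0339
```

Call:
send_rows(deltas="-0.003 0.001 0.001 0; -0.006 0.002 0.002 0; -0.008 0.003 0.003 0; -0.009 0.0032 0.003 0; -0.010 0.0035 0.003 0")

```text
t: 33.95
eef_pos: [0.5455, -0.1342, 0.0444]
tool_rot: [-0.0, 0.205, 0.979, -0.0]
contact_force: [-0.7, -0.6, -1.0]
gripper_width: 0.001
grasp_force: 0.0
```

Call:
send_rows(deltas="-0.001 0.0002 -0.0004 0; -0.002 0.0005 -0.0008 0; -0.003 0.0007 -0.0012 0; -0.004 0.0009 -0.0016 0; -0.005 0.0012 -0.002 0")

```text
t: 34.45
eef_pos: [0.5485, -0.1347, 0.0458]
tool_rot: [-0.002, 0.204, 0.979, -0.0]
contact_force: [-5.5, 2.0, -2.1]
gripper_width: -0.002
grasp_force: 2.9
```

```bash
python3 -c "
from st import *
st()"
```

```text
t 34.45 tcp jig [-11.1 -99.2] z 0.0458 F fwd/left/up -5.7 1.0 -2.1
```

Call:
send_rows(deltas="-0.001 0.0002 -0.0006 0; -0.002 0.0005 -0.0012 0; -0.003 0.0007 -0.0018 0; -0.004 0.0009 -0.0022 0; -0.0045 0.001 -0.0024 0")

```text
t: 34.95
eef_pos: [0.5488, -0.1349, 0.0466]
tool_rot: [-0.006, 0.205, 0.979, -0.0]
contact_force: [-12.1, 1.7, -4.0]
gripper_width: -0.002
grasp_force: 6.1
```

```bash
python3 -c "
from st import *
st()"
```

```text
t 34.95 tcp jig [-10.8 -99.4] z 0.0466 F fwd/left/up -12.2 -0.5 -4.0
```

Call:
send_rows(deltas="-0.0007 0.0002 -0.0002 0; -0.0014 0.0003 -0.0003 0; -0.002 0.0005 -0.0004 0; -0.002 0.0005 -0.0004 0")

```text
t: 35.35
eef_pos: [0.5496, -0.1352, 0.0465]
tool_rot: [-0.007, 0.205, 0.979, -0.0]
contact_force: [-13.7, 1.0, -2.5]
gripper_width: -0.001
grasp_force: 6.8
```

```bash
python3 -c "
from st import *
st();blk('top');blk('scene')"
```

```text
t 35.35 tcp jig [ -9.9 -99.6] z 0.0465 F fwd/left/up -13.6 -1.4 -2.5
top press_block 0.93 c [45.3 23. ] size [91.1, 146.4] yaw 0.3 z 0.0528
top strip_near 0.79 c [114.   21.9] size [33.9, 145.5] yaw 0.7 z 0.034
top strip_far 0.94 c [151.   19.6] size [40.9, 156.8] yaw 0.2 z 0.0338
scene press_block 0.96 c [48.4 -3.4] size [93.7, 200.9] yaw -0.5 z 0.0526
scene strip_near 0.72 c [150.2   0.7] size [35.3, 195.8] yaw -0.5 z 0.034
scene strip_near 0.68 c [113.6  -2. ] size [44.1, 196.0] yaw 0.1 z 0.0338
scene strip_far 0.97 c [149.7   0.8] size [36.5, 195.9] yaw -0.5 z 0.034
```

Call:
send_rows(deltas="-0.0007 0.0002 -0.0002 0; -0.0014 0.0003 -0.0003 0; -0.002 0.0005 -0.0004 0; -0.002 0.0005 -0.0004 0")

```text
t: 36.15
eef_pos: [0.5498, -0.1353, 0.0465]
tool_rot: [-0.009, 0.205, 0.979, -0.0]
contact_force: [-17.6, 2.6, -0.4]
gripper_width: 0.001
grasp_force: 8.9
```

```bash
python3 -c "
from st import *
st()"
```

```text
t 36.15 tcp jig [ -9.8 -99.6] z 0.0465 F fwd/left/up -17.8 -0.6 -0.4
```

Call:
send_rows(deltas="0.007 -0.0017 0 0; 0.018 -0.0043 0 0; 0.036 -0.0085 -0.01 0; 0.036 -0.0085 -0.055 0; 0.036 -0.0085 -0.1 0")

```text
t: 36.65
eef_pos: [0.522, -0.1299, 0.1507]
tool_rot: [-0.0, 0.205, 0.979, -0.0]
contact_force: [0.4, -0.5, 1.4]
gripper_width: 0.001
grasp_force: 0.0
```

Call:
send_rows(deltas="0.027 0.039 -0.01 0; 0.054 0.078 -0.02 0; 0.081 0.117 -0.03 0; 0.106 0.155 -0.03 0; 0.106 0.155 -0.03 0", claw=0.6, force=20)

```text
t: 37.15
eef_pos: [0.4875, 0.0618, 0.1808]
tool_rot: [0.001, 0.199, 0.98, 0.002]
contact_force: [1.0, 0.2, 0.6]
gripper_width: 0.601
grasp_force: 0.0
```

```bash
python3 - <<'E'
from st import *
st();blk('scene');p=blk('top')
save(p,'top3')
a=p['img'][110:290,230:410]; cv2.imwrite('pics/top3c.png',cv2.resize(a,None,fx=3.3,fy=3.3,interpolation=2)[...,::-1])
for c in['wrist','scene','top']:
    p=bot.read_camera(c)
    print(c,[(J(d['xyz']),d['xyz'][2].__round__(4) if hasattr(d['xyz'][2],'__round__') else d['xyz'][2],round(d['confidence'],2)) for d in bot.landmark_of(p,'keeper_peg')[:2]])
    for d in bot.masks_of(p,'keeper_peg')[:1]:
        X=pts_of(p,d['mask']); Y=X[X[:,2]>.075]; print(len(X),len(Y),J(Y.mean(0)) if len(Y) else '', X[:,2].max())
    for q in ['wax_tin']:
        print([J(d['xyz']) for d in bot.landmark_of(p,q)[:1]])
    if c=='wrist': save(p,'w3')
E
```

```text
t 37.15 tcp jig [-105.9   83.4] z 0.1808 F fwd/left/up 0.9 0.4 0.6
scene press_block 0.84 c [48.  -3.7] size [93.5, 200.2] yaw 0.2 z 0.0527
scene strip_near 0.6 c [114.3  -2.1] size [42.7, 195.8] yaw -0.4 z 0.0339
scene strip_far 0.69 c [150.4   0. ] size [35.2, 194.9] yaw 0.6 z 0.0339
scene strip_far 0.35 c [40.5 -0. ] size [291.7, 319.0] yaw -0.1 z 0.0316
top press_block 0.64 c [ 45.  -13.6] size [91.3, 178.9] yaw 0.0 z 0.0526
top strip_near 0.95 c [114.2  -5.5] size [34.6, 188.5] yaw 0.3 z 0.0341
top strip_near 0.43 c [12.9 -0.8] size [290.4, 322.4] yaw 0.0 z 0.0301
top strip_far 0.62 c [150.  -0.] size [41.5, 194.4] yaw 0.1 z 0.034
wrist [(array([-108.2,  135.9]), 0.0738, 0.83)]
3264 556 [-108.3  130.6] 0.1826778445101067
[array([-125.9,  -36.8])]
scene [(array([-111.1,  130.9]), 0.0743, 0.79), (array([  90. , -105.4]), 0.0187, 0.4)]
391 43 [-100.7  128.4] 0.09042128653340709
[array([-123.3,  -35.1])]
top []
[array([-125.6,  -33.5])]
```

View pics/top3c.png

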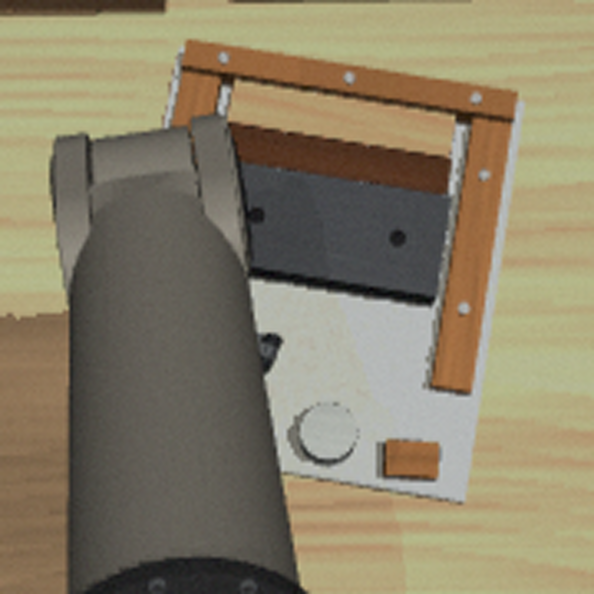

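View pics/w3.png

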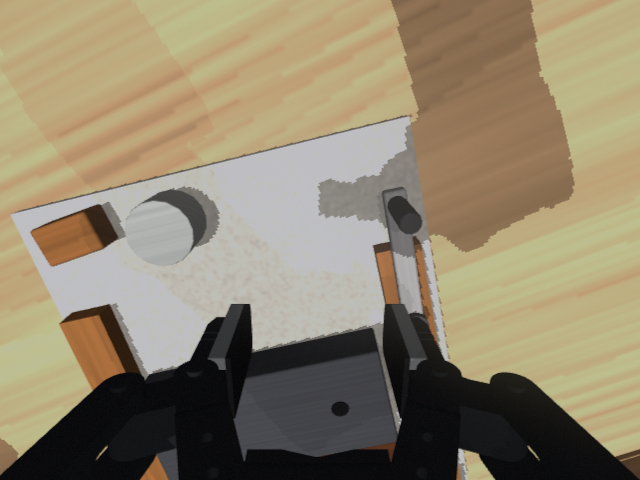

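Call:
send_rows(deltas="0.006 0.024 0 0; 0.0125 0.048 0.01 0; 0.0125 0.048 0.05 0; 0.0125 0.048 0.09 0; 0.0125 0.048 0.108 0")

```text
t: 38.65
eef_pos: [0.4935, 0.1034, 0.0688]
tool_rot: [-0.002, 0.204, 0.979, -0.001]
contact_force: [-1.2, 0.1, -0.6]
gripper_width: 0.599
grasp_force: 0.0
```

```bash
python3 - <<'E'
from st import *
st();p=bot.read_camera('wrist');save(p,'w4')
E
```

```text
t 38.65 tcp jig [-107.4  125.4] z 0.0688 F fwd/left/up -1.2 -0.1 -0.6
```

View pics/w4.png

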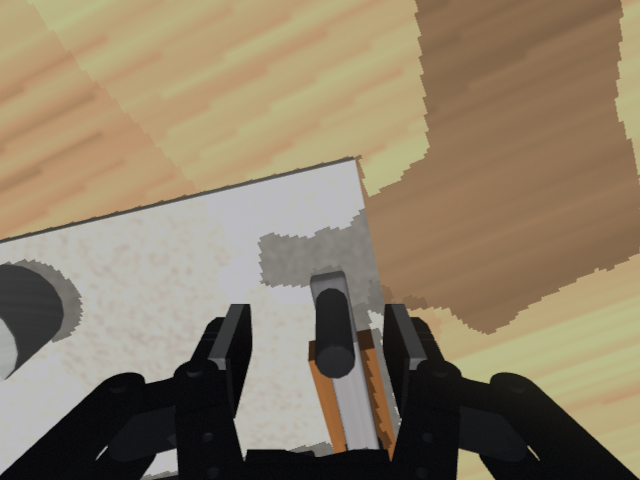

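Call:
send_rows(deltas="0.001 0.005 -0.003 0; 0.001 0.005 -0.003 0; 0.001 0.005 -0.003 0; 0.001 0.005 -0.003 0; 0.001 0.005 -0.003 0", claw=0, force=25)

```text
t: 39.2
eef_pos: [0.4977, 0.1092, 0.0762]
tool_rot: [0.001, 0.204, 0.979, 0.001]
contact_force: [-2.3, 1.4, 6.6]
gripper_width: 0.147
grasp_force: 24.7
```

```bash
python3 - <<'E'
from st import *
st();o=bot.get_obs();print(o['gripper_width'],o['grasp_force'])
E
```

```text
t 39.2 tcp jig [-104.3  131.8] z 0.0762 F fwd/left/up -2.6 1.0 6.6
0.14738493271167274 24.708298444747925
```

```bash
python3 - <<'E'
import numpy as np
th=np.linspace(-.041,1.56,16); P=95*np.c_[-np.cos(th),-np.sin(th)]
T=np.array([[-.973,.231],[.231,.973]]) # jig fwd,left -> tool
for b in (0,5,10):
    print('; '.join('%.4f %.4f 0 0'%tuple((P[b+i]-P[b])@T/1000) for i in range(1,6)))
E
```

```text
-0.0025 -0.0098 0 0; -0.0060 -0.0193 0 0; -0.0104 -0.0284 0 0; -0.0159 -0.0370 0 0; -0.0222 -0.0449 0 0
-0.0071 -0.0072 0 0; -0.0150 -0.0136 0 0; -0.0235 -0.0192 0 0; -0.0325 -0.0238 0 0; -0.0420 -0.0274 0 0
-0.0098 -0.0026 0 0; -0.0198 -0.0041 0 0; -0.0299 -0.0046 0 0; -0.0401 -0.0039 0 0; -0.0501 -0.0022 0 0
```

Call:
send_rows(deltas="-0.0025 -0.0098 0 0; -0.006 -0.0193 0 0; -0.0104 -0.0284 0 0; -0.0159 -0.037 0 0; -0.0222 -0.0449 0 0")

```text
t: 39.7
eef_pos: [0.4995, 0.0594, 0.076]
tool_rot: [0.001, 0.204, 0.979, 0.001]
contact_force: [-0.4, 3.9, 4.4]
gripper_width: 0.149
grasp_force: 24.8
```

Call:
send_rows(deltas="-0.0071 -0.0072 0 0; -0.015 -0.0136 0 0; -0.0235 -0.0192 0 0; -0.0325 -0.0238 0 0; -0.042 -0.0274 0 0")

```text
t: 40.2
eef_pos: [0.5275, 0.0173, 0.0757]
tool_rot: [0.001, 0.204, 0.979, 0.001]
contact_force: [-0.4, 5.5, 4.7]
gripper_width: 0.151
grasp_force: 25.1
```

```bash
python3 - <<'E'
from st import *
st();o=bot.get_obs();print(o['gripper_width'],o['grasp_force'])
E
```

```text
t 40.2 tcp jig [-58.7  46.6] z 0.0757 F fwd/left/up -1.4 5.4 4.7
0.1506463640648592 25.105434358119965
```

Call:
send_rows(deltas="-0.0098 -0.0026 0 0; -0.0198 -0.0041 0 0; -0.0299 -0.0046 0 0; -0.0401 -0.0039 0 0; -0.0501 -0.0022 0 0")

```text
t: 40.7
eef_pos: [0.5718, -0.0054, 0.0755]
tool_rot: [-0.0, 0.204, 0.979, 0.0]
contact_force: [-2.8, 3.6, 7.5]
gripper_width: 0.147
grasp_force: 25.4
```

```bash
python3 - <<'E'
from st import *
st();o=bot.get_obs();print(o['gripper_width'],o['grasp_force'])
p=bot.read_camera('wrist');print([(J(d['xyz']),round(d['confidence'],2)) for d in bot.landmark_of(p,'keeper_peg')[:2]])
blk('scene')
E
```

```text
t 40.7 tcp jig [-11.1  32.2] z 0.0755 F fwd/left/up -3.4 3.1 7.5
0.14728442093611988 25.372534096240997
[(array([-19.9,  37.2]), 0.61)]
scene press_block 0.9 c [48.7 -3.7] size [91.5, 200.2] yaw -0.1 z 0.0527
scene strip_near 0.66 c [113.2  -1.9] size [41.6, 196.0] yaw -0.1 z 0.0339
scene strip_far 0.78 c [149.5   0.2] size [37.3, 195.6] yaw 0.2 z 0.034
```

Call:
send_rows(deltas="-0.002 0.0005 0 0; -0.004 0.001 0 0; -0.005 0.0012 0 0; -0.005 0.0012 0 0")

```text
t: 41.4
eef_pos: [0.5764, -0.0063, 0.0755]
tool_rot: [0.0, 0.204, 0.979, 0.0]
contact_force: [-1.5, 1.5, 7.3]
gripper_width: 0.146
grasp_force: 25.5
```

```bash
python3 -c "
from st import *
st()"
```

```text
t 41.4 tcp jig [-6.3 32. ] z 0.0755 F fwd/left/up -1.8 1.2 7.3
```

Call:
send_rows(deltas="-0.002 0.0005 0 0; -0.004 0.001 0 0; -0.005 0.0012 0 0; -0.005 0.0012 0 0")

```text
t: 41.8
eef_pos: [0.5769, -0.0065, 0.0752]
tool_rot: [-0.005, 0.204, 0.979, -0.0]
contact_force: [-15.0, 4.2, 19.9]
gripper_width: 0.151
grasp_force: 26.7
```

```bash
python3 - <<'E'
from st import *
st()
p=bot.read_camera('wrist');save(p,'w5');print([(J(d['xyz']),round(d['confidence'],2)) for d in bot.landmark_of(p,'keeper_peg')[:2]])
E
```

```text
t 41.8 tcp jig [-5.8 31.9] z 0.0752 F fwd/left/up -15.5 1.5 19.9
[(array([-12.4,  35.6]), 0.66)]
```

View pics/w5.png

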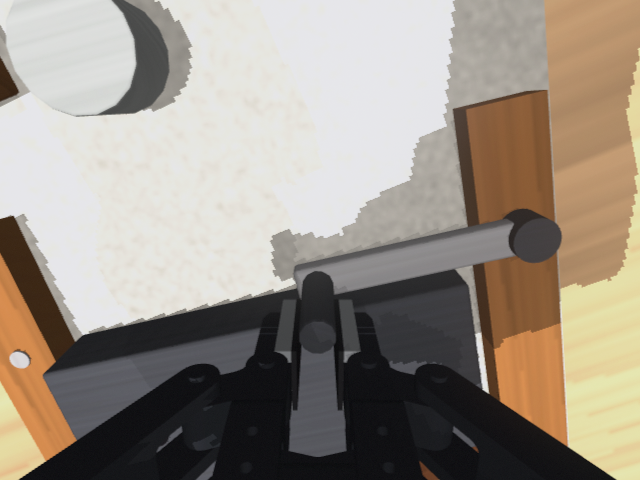

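Call:
send_rows(deltas="0.003 -0.0007 0 0; 0.0045 -0.001 0 0; 0.0045 -0.001 0 0")

```text
t: 42.2
eef_pos: [0.5766, -0.0065, 0.0755]
tool_rot: [0.0, 0.205, 0.979, 0.0]
contact_force: [-2.9, 2.7, 7.7]
gripper_width: 0.151
grasp_force: 25.5
```

Call:
send_rows(deltas="0 0 0 0; 0 0 0 0; 0 0 0 0; 0 0 -0.01 0; 0 0 -0.03 0", claw=0.5)

```text
t: 42.7
eef_pos: [0.5757, -0.0067, 0.1041]
tool_rot: [-0.002, 0.204, 0.979, -0.001]
contact_force: [0.3, 0.2, 0.2]
gripper_width: 0.501
grasp_force: 0.0
```

Call:
send_rows(deltas="0 0 -0.04 0; 0 0 -0.08 0; 0.04 0 -0.12 0; 0.08 0 -0.13 0; 0.08 0 -0.13 0")

```text
t: 43.2
eef_pos: [0.5007, 0.0276, 0.2374]
tool_rot: [0.0, 0.203, 0.979, 0.001]
contact_force: [0.5, 0.8, 0.0]
gripper_width: 0.504
grasp_force: 0.0
```

```bash
python3 - <<'E'
from st import *
st()
p=blk('wrist');save(p,'w6');print([(J(d['xyz']),round(d['confidence'],2)) for d in bot.landmark_of(p,'keeper_peg')[:2]])
blk('scene');blk('top')
E
```

```text
t 43.2 tcp jig [-86.9  52. ] z 0.2374 F fwd/left/up 0.4 0.9 0.0
wrist press_block 0.75 c [44.9 -2.1] size [90.9, 199.5] yaw 0.1 z 0.0512
wrist strip_near 0.68 c [117.8  -2.2] size [28.2, 144.5] yaw -0.4 z 0.0324
wrist strip_far 0.82 c [150.2  -3.1] size [41.4, 152.2] yaw 0.1 z 0.0323
[(array([-12.8,  36.2]), 0.81)]
scene press_block 0.75 c [48.1 -3.3] size [92.8, 200.7] yaw 0.2 z 0.0526
scene strip_near 0.88 c [113.3  -2.4] size [48.1, 196.2] yaw 2.2 z 0.0339
scene strip_far 0.68 c [ 1.503e+02 -1.000e-01] size [35.9, 195.3] yaw -0.2 z 0.034
top press_block 0.68 c [ 45.6 -41.3] size [91.1, 123.6] yaw 0.4 z 0.0527
top strip_near 0.73 c [114.1 -35.7] size [35.4, 128.2] yaw 0.3 z 0.0339
top strip_far 0.71 c [151.  -29.3] size [39.8, 134.2] yaw 0.3 z 0.034
```

View pics/w6.png

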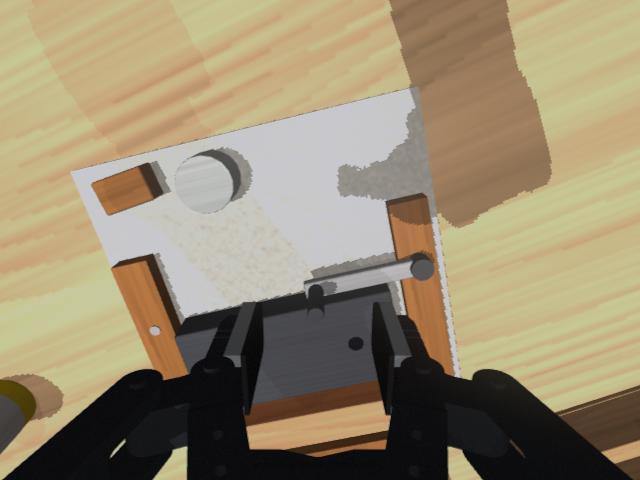

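The picture shows the bar parallel to and just behind the block, with its peg at (316,300). The block is tight at x = 45 mm with yaw about 0.1 to 0.4°. The tin and offcut have not moved, and the arm is clear.

```bash
python3 -c "
from station import bot
print(bot.hand_in())"
```

```text
the job is handed in; nothing more can be done
None
```

I handed in the job, and no verdict came back. The last pictures show the block square and tight against both strips at the fence and the keeper fully across behind it. The arm is clear of everything, at 43 s of the 72 s; the highest push force I read on the block was about 24 N, against the 25 N limit.

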